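Start up the polisher's jog box and hold the jog button

ROBOT

A 7-joint arm with a two-finger parallel gripper is mounted at the origin on a cart in front of the work surface, level with it; the furniture and walls round the work are solid. World frame = base frame: x ahead of the robot, y to its left, z up, the work surface at z = 0. Lengths are in m, angles in rad, forces in N, time in s.
With the tool pointing down it reaches from about 0.425 to 0.825 m from the base axis. Payload 3.6 kg.
Tool frame: the origin (TCP) lies midway between the tips of the shut fingers; the grasp point (between the pads) lies 19 mm behind it; z points along the fingers, y is the line along which they close (so a half turn about z gives the same grasp; the last joint's range is limited). The gripper opens to 85 mm and grips with 20 to 120 N. Pads are 22 mm wide; open, the fingers measure 114 mm over their backs; the gripper's body (76 mm by 85 mm) begins 54 mm behind the grasp point. The pads swing forward as they close: fully open they stand 13 mm farther back than shut.
Start: joints at [1.093, 0.615, -0.013, 1.423, 0.008, 1.103, -0.04], TCP at [0.284, -0.585, 0.231] pointing down, gripper open.
Joint ranges: [-3.12, 3.12], [-0.3, 2.06], [-1.34, 1.32], [0.26, 2.42], [-1.36, 4.5], [0.01, 1.98], [-2.84, 2.84]. Speed limits (rad/s): [2.79, 2.79, 3.14, 3.14, 3.14, 3.14, 3.14].

INTERFACE

Orientations are given as a unit quaternion [x, y, z, w].
In Python, from bench import bot gives the robot as it stands.
- The arm moves only by the shell command python3 -m jog 'ROWS' [FORCE]. ROWS is JSON, a list that holds one entry, the list of rows, each a list of 7 numbers: the finger opening in m, from 0 to 0.0854, then the shift along the world's x, y, z in m, then the turn, a rotation vector about the world's x, y, z in degrees. In form: [[[fingers, dx, dy, dz, ax, ay, az], ...]]. A call has 1 to 20 rows; each row is the pose to reach, as a shift and turn from the pose commanded when the call began; what a row does not reach only later rows make up. A row lasts 1/10 s, in which the tool goes at most 50 mm and 8.59 degrees, less where a joint would pass 70% of its speed; a pose out of reach is approached as far as the arm can. A call with a gripper value outside its range is refused whole. The fingers move at their own pace and stop on an object; FORCE is the grip in N (left out, the last holds). Time passes only in rows, so rows that repeat a pose let the fingers close. It gives the time, the measured TCP pose, the force, the opening and the grip force at its end, in the units of the state.
- bot.observe(): the state, without advancing time (a new reading comes with each control period).
- bot.grab_frame(name): name is "side" or "top" or "wrist"; returns the picture (384x512x3 uint8, red, green, blue); there is no depth.
- bot.camera_model(name): a dict with "fovy" (degrees; the focal length in pixels is half the picture's height over the tangent of half this angle, whatever the lens; pixels are square), "cx", "cy" (the principal point, pixels), "R" (3x3) and "t" (3): a world point X has camera coordinates R X + t. Camera axes: x right, y down, z forward; pixel columns grow to the right and rows downward; lengths in m; the calibration is good to about 2 mm. The wrist camera is an equidistant fisheye: a pixel r from the principal point sees the ray r / f radians off the axis. A picture is of the moment at which its call begins: read the wrist's pose just before it. camera_model takes no time and is no camera call; for the wrist camera it gives the pose at the moment of the call.
- bot.sign_off(): hands the job in; it is judged then, once.
Trained networks look in the newest picture that a camera, given by its name, has taken for a name from the list of things; names that differ only in an ending like _2 or _b are one class to them, and where a whole thing is asked for, a point or a joint stands for the part that bears it (a point fixed in the world has none). Each returns a list of dicts, best first, with "score" (0 to 1); they miss things now and then, are a little off and sometimes report something else, mostly with a low value. They report only what shows in the picture. A call takes as long as a camera call.
- bot.boxes_of(thing, camera): "position" ([column, row] in pixels, amid what is visible of it).
- bot.masks_of(thing, camera): "pixels" (384x512 bool, what is visible of it) and "position" ([column, row] in pixels, amid what is visible of it).
- bot.pinpoint(thing, camera): "position" ([column, row] in pixels: a listed point, or the origin of a listed thing).
The state is a dict: "time": time; "joints": joint angles; "dq": joint speeds; "joint_torque": joint torques, N m; "tcp_pos": TCP position; "eef_rot": TCP orientation; "contact_force": force on the tool from outside, world axes, zero at the start; "moment": the same for the moment, N m; "opening": finger opening in m; "grip_force": force on a finger pad.
Only numpy, scipy, OpenCV 4.12 (cv2) and the standard library are available. Lean on these libraries where they do the work, as an engineer would, in place of code of your own. Each camera call takes 0.05 s, during which the arm holds its last target. There are 200 camera calls.

TASK

Get the polisher jogging from its control box: first press the raised half of its long rocker down as far as it goes, then press the square key fully down so that it stays down, and last press the large round button fully down and keep it held; the program finishes while the fingertips are still holding that button down. Leave the small round button alone, pick nothing up, and do not disturb the things standing on and around the box.

Things in the scene. Friction and masses are not known exactly. Their poses are not given: they have to be found in the camera images.
- control_box: fixed grey box, aluminium top plate, 140 (x) by 200 (y) by 45 mm tall. Origin: centre of underside; x to the back, y left, z up. Four dark plastic controls on the plate, pressed straight down, at box x = +-33 mm, y = +62 or -18 mm; which is where changes. Their grey collars are 4 to 6 mm high. A strip of the plate along -y carries two loose things
- supply_rocker (a joint): long rocker: dark V-shaped paddle, 60 mm along the box's y, 26 mm along x, pivot along the box's x, 8 mm over the plate. 0 rad: its half on the box's +y side is raised, the other level; 0.36 rad: the +y half is pressed level (its stop) and the other stands up. Stays where it is left; 3 to 4 N at the press point tips it
- rocker_press (a point): point on the upper surface of the rocker's +y half, 20 mm from the pivot and 10 mm from the outer end; at 0 rad about 66 mm above the bench, with the rocker fully over 59 mm, and 3 mm farther along the box's +y
- mode_key (a joint): the square key (30x30 mm): 0 m up, 0.007 m fully down (its stop). No spring: about 3 N pushes it and it stays where it is left
- mode_top (a point): centre of the square key's top face; 63 mm above the bench when up, 56 mm when fully down
- jog_button (a joint): the large round button (36 mm across): 0 m up, 0.008 m fully down (its stop). Sprung: 2 N to start, 6 N to hold it fully down, comes back up when let go
- jog_top (a point): centre of the large round button's top face; 65 mm above the bench when up, 57 mm when fully down
- jog_base: the collar of the large round button (44 mm across, 4 mm high) together with the button it carries; origin on the plate under the button's centre
- lamp_button (a joint): the small round button (18 mm across), to be left alone: 0 m up, 0.006 m down, sprung
- lamp_top (a point): centre of the small round button's top face, 61 mm above the bench
- spare_nut: steel hexagon nut, 22x25x13 mm, lying on the box's top plate along its right-hand edge; a loose bystander; origin at the centre of its underside as it stands or lies
- flat_sample: flat steel bar sample, 20x55x12 mm, lying on the box's top plate along its right-hand edge; a loose bystander; origin at the centre of its underside as it stands or lies
- steel_bolt: steel hexagon bolt standing on its head on the bench behind the box, 24x28x60 mm; a loose bystander; origin at the centre of its underside as it stands or lies
- pot_magnet: pot magnet with a small knob, 32 mm across, 27 mm tall, on the bench right of the box; a loose bystander; origin at the centre of its underside as it stands or lies
- stand_loupe: black stand loupe, 37 mm across, 34 mm tall, on the bench right of the box; a loose bystander; origin at the centre of its underside as it stands or lies
- round_block: round steel reference block, 64 mm across, 16 mm tall, on the bench right of the box; a loose bystander; origin at the centre of its underside as it stands or lies
- ribbed_bar: ribbed steel bar sample, 18x85x17 mm, lying on the bench right of the box; a loose bystander; origin at the centre of its underside as it stands or lies

How it is judged:
On the way, in this order (a step that is already met when the one before it is completed fails the run):
1. the rocker is pressed over first, the other controls still up (value of joint supply_rocker above 0.3 rad and value of joint each of mode_key, jog_button below 0.002 m), for 0.1 s.
2. then the square key is pressed fully down (value of joint supply_rocker above 0.3 rad and value of joint mode_key above 0.0055 m and value of joint jog_button below 0.002 m), for 0.1 s.
3. then the large round button is pressed fully down by the fingers (value of joint supply_rocker above 0.3 rad and value of joint each of mode_key, jog_button above 0.0055 m and contact force between the fingers and jog_base above 1.5 N), for 0.2 s.
At the end, for the whole second after the job is handed in: the rocker's raised half is down (joint above 0.30 of 0.36 rad), the square key is down (more than 5.5 of 7 mm), the large round button is held down by the fingers (more than 5.5 of 8 mm, over 1.5 N), and the small round button is up (all of step 3 and value of joint lamp_button below 0.0015 m); the arm keeps its last pose, push and grip.
It fails at once if the square key is pressed before the rocker is over (value of joint mode_key above 0.003 m and value of joint supply_rocker below 0.28 rad).
It fails at once if the large round button is pressed before the square key is down (value of joint jog_button above 0.003 m and value of joint mode_key below 0.005 m).
It fails at once if the small round button is pressed (value of joint lamp_button above 0.0025 m).
It fails at once if a bystander is lifted, carried or knocked from its place (more than 15 mm) (distance of any of spare_nut, flat_sample, steel_bolt, pot_magnet, stand_loupe, round_block, ribbed_bar from where it was at the start of the episode above 0.015 m).
It also fails if it takes over 34 s, if anything falls off the work surface, if the arm or the gripper's body presses on something with over 40 N, if the wrist force passes 120 N, or if a joint passes its speed limit or range.

## Working session

There is one attempt and no reset: what is moved stays moved. The work goes in short steps, Python scripts to look and compute and a shell command to move; the robot and the scene stay as the last step left them, time stands still between calls to the robot, and variables do not carry over. Pictures are saved under pics/ and viewed, at most 10 in all, crops included, and the job is handed in when it is done.

```bash
mkdir -p pics; cat > h.py <<'E'
import numpy as np, cv2
from bench import bot
def ray(c,p):
    m=bot.camera_model(c); f=192/np.tan(np.radians(m["fovy"]/2)); d=np.array([p[0]-m["cx"],p[1]-m["cy"]])
    if c=="wrist":
        r=np.hypot(*d); a=r/f; v=np.array([*(d/max(r,1e-9)*np.sin(a)),np.cos(a)])
    else: v=np.array([*(d/f),1])
    R=np.array(m["R"]); return -R.T@np.array(m["t"]), R.T@v
def at(c,p,z):
    o,v=ray(c,p); return o+v*(z-o[2])/v[2]
E
python3 - <<'E'
from h import *
s=bot.observe(); print(s["time"],s["tcp_pos"],s["eef_rot"],s["contact_force"])
Z=dict(rocker_press=.066,mode_top=.063,jog_top=.065,lamp_top=.061,jog_base=.045,control_box=0,spare_nut=.045,flat_sample=.045,steel_bolt=0,pot_magnet=0,stand_loupe=0,round_block=0)
for c in ("top","side"):
    im=bot.grab_frame(c); cv2.imwrite(f"pics/{c}.png",im[...,::-1])
    for n,z in Z.items():
        for q in bot.pinpoint(n,c)[:2]: print(c,n,round(q["score"],2),np.round(q["position"],1),np.round(at(c,q["position"],z),4))
print(bot.observe()["time"])
E
```

```text
0.0 [ 0.28345929 -0.58405279  0.23010258] [ 9.74578490e-01  2.24042422e-01 -3.04298019e-04 -1.29145244e-03] [ 0.04870542 -0.33801734 -1.00360036]
top rocker_press 0.71 [305.7 177.9] [ 0.622  -0.2459  0.066 ]
top rocker_press 0.58 [229.7 231.5] [ 0.5274 -0.1084  0.066 ]
top mode_top 0.74 [244.4 193.1] [ 0.5961 -0.1352  0.063 ]
top mode_top 0.72 [350.3 205.3] [ 0.5717 -0.3252  0.063 ]
top jog_top 0.6 [245.4 195.9] [ 0.5908 -0.1369  0.065 ]
top lamp_top 0.56 [291.  202.8] [ 0.5777 -0.2189  0.061 ]
top jog_base 0.61 [246.7 197.9] [ 0.589 -0.139  0.045]
top control_box 0.84 [276.4 220.3] [ 0.5493 -0.1951  0.    ]
top spare_nut 0.57 [322.  209.3] [ 0.5664 -0.2768  0.045 ]
top steel_bolt 0.51 [304.  177.7] [ 0.6312 -0.2501  0.    ]
top pot_magnet 0.54 [343.2 236.7] [ 0.5164 -0.3225  0.    ]
top stand_loupe 0.86 [349.6 210.4] [ 0.5666 -0.3364  0.    ]
top stand_loupe 0.34 [245.7 196.3] [ 0.5963 -0.1366  0.    ]
top round_block 0.22 [350.2 211. ] [ 0.5655 -0.3375  0.    ]
side rocker_press 0.72 [220.2 182.9] [ 0.5273 -0.1106  0.066 ]
side mode_top 0.46 [218.1 214.2] [ 0.5136 -0.2055  0.063 ]
side jog_top 0.49 [251.6 188.2] [ 0.5916 -0.1356  0.065 ]
side lamp_top 0.55 [253.6 216.2] [ 0.5831 -0.2183  0.061 ]
side jog_base 0.73 [250. 193.] [ 0.5898 -0.1273  0.045 ]
side jog_base 0.41 [254.1 215.8] [ 0.5874 -0.2002  0.045 ]
side control_box 0.71 [236.4 231. ] [ 0.5517 -0.194   0.    ]
side spare_nut 0.36 [235.6 230.6] [ 0.5446 -0.2379  0.045 ]
side flat_sample 0.57 [216.5 242.1] [ 0.5045 -0.264   0.045 ]
side steel_bolt 0.53 [280.9 249.1] [ 0.6345 -0.2574  0.    ]
side pot_magnet 0.48 [229.4 281.2] [ 0.5218 -0.325   0.    ]
side stand_loupe 0.81 [255.6 285.3] [ 0.5692 -0.3413  0.    ]
side round_block 0.94 [216.7 320.8] [ 0.4902 -0.4084  0.    ]
side round_block 0.36 [218.7 180.6] [ 0.5311 -0.0191  0.    ]
1.3
```

```bash
python3 - <<'E'
import cv2
a=cv2.imread("pics/top.png")[130:300,180:400];b=cv2.imread("pics/side.png")[150:340,150:330]
cv2.imwrite("pics/t1.png",cv2.resize(a,None,fx=3.5,fy=3.5,interpolation=2)); cv2.imwrite("pics/s1.png",cv2.resize(b,None,fx=3,fy=3,interpolation=2))
E
```

```text
(no output)
```

View pics/t1.png

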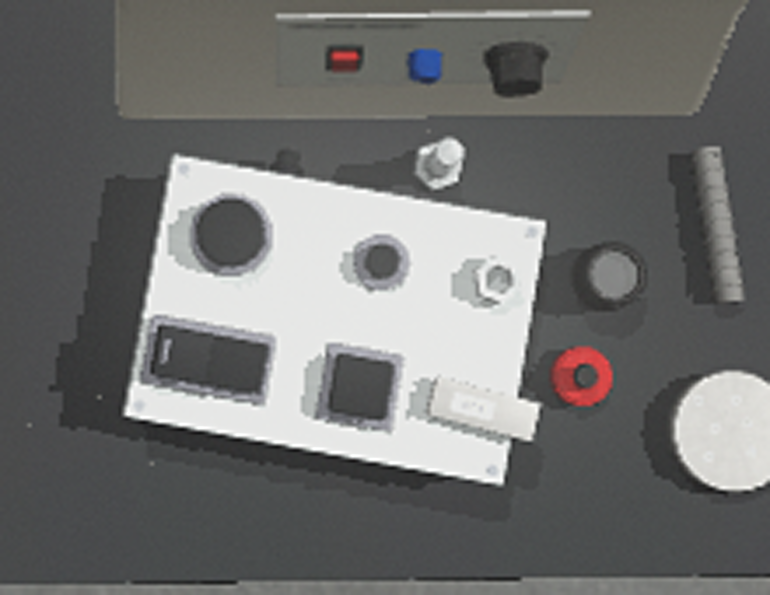

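View pics/s1.png

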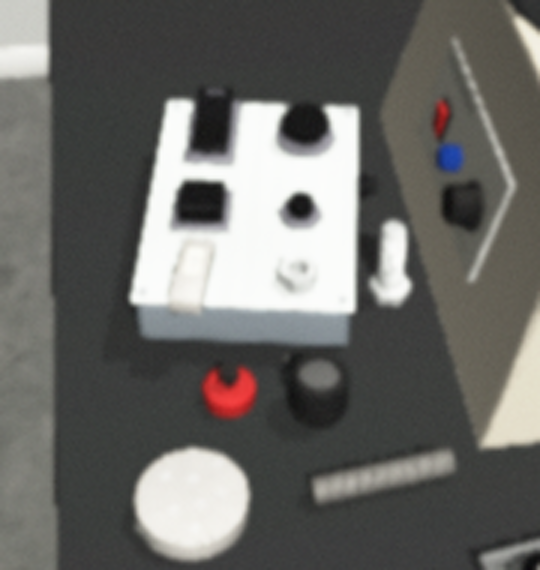

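The top view shows the plate yawed about −10°, with corners at about (231,174), (336,193), (324,268) and (216,249). The rocker is near-left at (240,233), its raised end to the left. The key is at (284,240), the jog button at (246,197) and the lamp at (289,205). The side view agrees with this layout.

```bash
python3 - <<'E'
from h import *
from scipy.optimize import least_squares
C=[((70,100),(230.6,174.3)),((70,-100),(335.7,192.9)),((-70,-100),(323.7,268.3)),((-70,100),(215.7,248.6))]
L=[np.array(l)/1e3 for l,_ in C]; W=[at("top",p,.045)[:2] for _,p in C]
def tf(v,l): c,s=np.cos(v[2]),np.sin(v[2]); return v[:2]+np.array([[c,-s],[s,c]])@np.array(l)
r=least_squares(lambda v:np.concatenate([tf(v,l)-w for l,w in zip(L,W)]),[.55,-.19,-.17]); v=r.x
print(v[:2],np.degrees(v[2]),np.round(r.fun*1e3,1))
for n,l,z in (("rocker_press",(-33,82),.066),("mode_top",(-33,-18),.063),("jog_top",(33,62),.065),("lamp_top",(33,-18),.061)):
    print(n,np.round(tf(v,np.array(l)/1e3),4))
    for c in("top","side"):
        for q in bot.masks_of(n,c)[:2]: print("   mask",c,round(q["score"],2),np.round(at(c,q["position"],z-.004),4),q["pixels"].sum())
print("wall",at("top",(240,163.5),0),at("top",(260,134),.1))
E
python3 -m jog '[[[0,0.03,0.05,0,0,0,-8],[0,0.06,0.1,0,0,0,-16],[0,0.09,0.15,0,0,0,-24],[0,0.12,0.2,0,0,0,-30],[0,0.15,0.25,0,0,0,-36],[0,0.18,0.3,0,0,0,-36],[0,0.20,0.35,0,0,0,-36],[0,0.21,0.39,-0.02,0,0,-36],[0,0.21,0.39,-0.05,0,0,-36],[0,0.21,0.39,-0.05,0,0,-36],[0,0.21,0.39,-0.05,0,0,-36]]]'
```

```text
[ 0.54653371 -0.19281273] -10.981763607039333 [ 1.2  1.8 -0.1 -1.5 -0.7 -0.7 -0.4  0.5]
rocker_press [ 0.5298 -0.106 ]
   mask top 0.68 [ 0.5224 -0.1283  0.062 ] 463
   mask side 0.81 [ 0.5247 -0.1315  0.062 ] 257
   mask side 0.61 [ 0.4784 -0.4472  0.062 ] 1123
mode_top [ 0.5107 -0.2042]
   mask top 0.79 [ 0.5126 -0.2041  0.059 ] 226
   mask side 0.65 [ 0.5882 -0.145   0.059 ] 290
   mask side 0.46 [ 0.5077 -0.2054  0.059 ] 208
jog_top [ 0.5907 -0.1382]
   mask top 0.72 [ 0.5952 -0.1371  0.061 ] 312
   mask side 0.71 [ 0.601  -0.1316  0.061 ] 150
   mask side 0.55 [ 0.5658 -0.282   0.061 ] 160
lamp_top [ 0.5755 -0.2168]
   mask top 0.58 [ 0.5293 -0.1274  0.057 ] 466
   mask top 0.51 [ 0.5782 -0.2161  0.057 ] 66
   mask side 0.65 [ 0.5822 -0.2147  0.057 ] 68
wall [ 0.66053348 -0.12619289  0.        ] [ 0.69570994 -0.16405814  0.1       ]
time: 2.8
tcp_pos: [0.4937, -0.1925, 0.1801]
eef_rot: [0.996, -0.086, -0.001, -0.001]
contact_force: [-0.6, -0.8, -0.1]
opening: 0.0002
grip_force: 0.0
```

```bash
python3 -m jog '[[[0,0.018,0.045,-0.03,0,0,0],[0,0.035,0.087,-0.06,0,0,0],[0,0.035,0.087,-0.09,0,0,0],[0,0.035,0.087,-0.1,0,0,0],[0,0.035,0.087,-0.105,0,0,0],[0,0.035,0.087,-0.11,0,0,0],[0,0.035,0.087,-0.114,0,0,0],[0,0.035,0.087,-0.118,0,0,0],[0,0.035,0.087,-0.121,0,0,0],[0,0.035,0.087,-0.121,0,0,0],[0,0.035,0.087,-0.121,0,0,0]]]'
```

```text
time: 3.9
tcp_pos: [0.5297, -0.1075, 0.0608]
eef_rot: [0.996, -0.088, 0.001, -0.0]
contact_force: [2.1, 2.3, 2.6]
opening: 0.0003
grip_force: 1.5
```

```bash
python3 -m jog '[[[0,0,0,-0.002,0,0,0],[0,0,0,-0.004,0,0,0],[0,0,0,-0.005,0,0,0],[0,0,0,-0.005,0,0,0],[0,0,0,-0.005,0,0,0]]]'
```

```text
time: 4.4
tcp_pos: [0.5299, -0.1072, 0.0589]
eef_rot: [0.996, -0.088, 0.002, -0.001]
contact_force: [-4.7, 3.1, 26.9]
opening: 0.0001
grip_force: 13.1
```

```bash
python3 -m jog '[[[0,0,0,0.03,0,0,0],[0,-0.005,-0.03,0.05,0,0,0],[0,-0.018,-0.097,0.05,0,0,0],[0,-0.018,-0.097,0.05,0,0,0],[0,-0.018,-0.097,0.05,0,0,0]]]'; python3 - <<'E'
from h import *
out=[]
for c,r in(("top",(150,270,190,350)),("side",(150,270,150,310))):
    im=bot.grab_frame(c)[...,::-1][r[0]:r[1],r[2]:r[3]]; out.append(cv2.resize(im,(480,360),interpolation=2)[:, :395])
cv2.imwrite("pics/m2.png",np.hstack(out)); print(bot.observe()["tcp_pos"])
E
```

```text
time: 4.9
tcp_pos: [0.508, -0.2105, 0.1049]
eef_rot: [0.996, -0.092, -0.001, 0.002]
contact_force: [0.1, 0.3, -0.0]
opening: 0.0001
grip_force: 0.0
[ 0.50978599 -0.20465815  0.10457841]
```

View pics/m2.png

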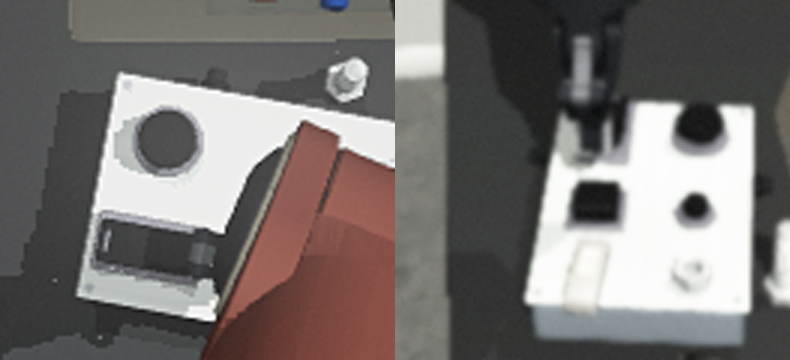

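The rocker's right half now stands up, so it is over. Next is the key.

```bash
python3 -m jog '[[[0,0.002,0,-0.025,0,0,0],[0,0.002,0,-0.035,0,0,0],[0,0.002,0,-0.04,0,0,0],[0,0.002,0,-0.044,0,0,0],[0,0.002,0,-0.048,0,0,0],[0,0.002,0,-0.051,0,0,0],[0,0.002,0,-0.053,0,0,0],[0,0.002,0,-0.053,0,0,0],[0,0.002,0,-0.053,0,0,0]]]'
```

```text
time: 5.9
tcp_pos: [0.5128, -0.2037, 0.0556]
eef_rot: [0.996, -0.088, 0.0, -0.001]
contact_force: [-5.9, 3.4, 21.1]
opening: -0.0004
grip_force: 10.9
```

```bash
python3 -m jog '[[[0,0,0,0.03,0,0,0],[0,0.01,0.01,0.055,0,0,0],[0,0.04,0.035,0.055,0,0,0],[0,0.06,0.05,0.055,0,0,0],[0,0.079,0.067,0.055,0,0,0],[0,0.079,0.067,0.045,0,0,0],[0,0.079,0.067,0.035,0,0,0],[0,0.079,0.067,0.035,0,0,0]]]'; python3 - <<'E'
from h import *
out=[]
for c,r in(("top",(150,270,190,350)),("side",(150,270,150,310))):
    im=bot.grab_frame(c)[...,::-1][r[0]:r[1],r[2]:r[3]]; out.append(cv2.resize(im,(480,360),interpolation=2)[:, :395])
cv2.imwrite("pics/m3.png",np.hstack(out)); print(bot.observe()["tcp_pos"])
E
```

```text
time: 6.7
tcp_pos: [0.5894, -0.139, 0.0853]
eef_rot: [0.996, -0.089, -0.002, 0.0]
contact_force: [0.6, -1.2, -0.3]
opening: 0.0002
grip_force: 0.0
[ 0.59054061 -0.13933222  0.08677481]
```

View pics/m3.png

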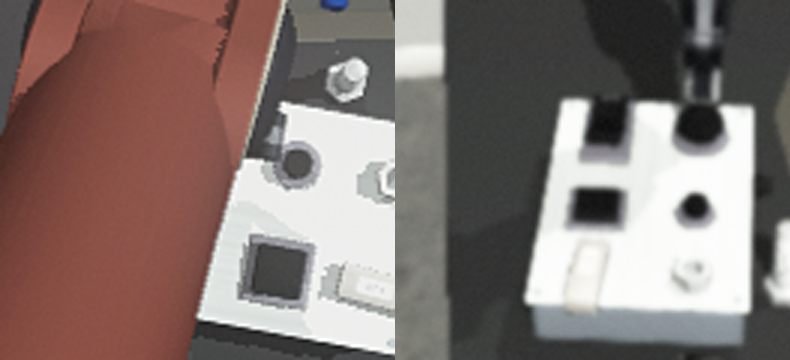

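The picture shows the key low in its collar, the rocker's near half up, and the fingers above the jog button. The nut, bar and bolt are still in place. I'll press the jog button now, from z 0.087 down to a commanded 0.053.

```bash
python3 -m jog '[[[0,0.002,0.001,-0.015,0,0,0],[0,0.002,0.001,-0.02,0,0,0],[0,0.002,0.001,-0.025,0,0,0],[0,0.002,0.001,-0.029,0,0,0],[0,0.002,0.001,-0.032,0,0,0],[0,0.002,0.001,-0.034,0,0,0],[0,0.002,0.001,-0.034,0,0,0],[0,0.002,0.001,-0.034,0,0,0],[0,0.002,0.001,-0.034,0,0,0],[0,0.002,0.001,-0.034,0,0,0]]]'; python3 -c "
from h import *
im=bot.grab_frame('side')[...,::-1][130:340,130:330]
cv2.imwrite('pics/m4.png',cv2.resize(im,None,fx=2.8,fy=2.8,interpolation=2)); s=bot.observe();print(s['tcp_pos'],s['contact_force'])"
```

```text
time: 7.8
tcp_pos: [0.5932, -0.1368, 0.0569]
eef_rot: [0.996, -0.088, -0.0, -0.0]
contact_force: [-7.4, 2.7, 23.0]
opening: -0.0002
grip_force: 10.9
[ 0.59315732 -0.13683421  0.05687726] [-7.76879879  2.40696166 22.24679397]
```

View pics/m4.png

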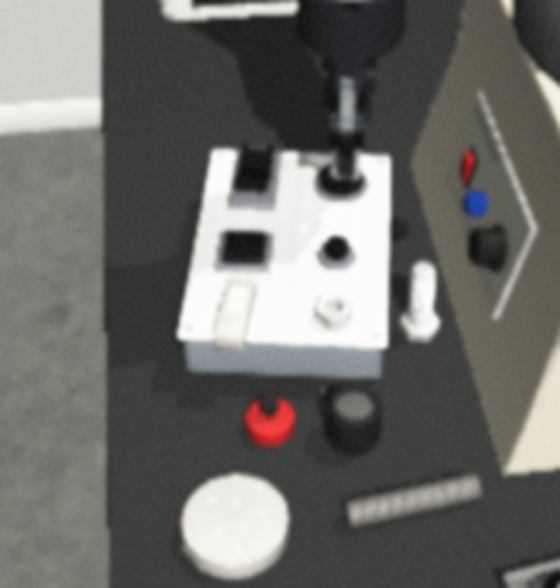

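The fingertips hold the jog button at its stop: z is 0.0569 with about 22 N. The key is down, the lamp button is up, and nothing has been disturbed.

```bash
python3 -c "
from bench import bot
print(bot.sign_off())"
```

```text
the job is handed in; nothing more can be done
None
```

I pressed the rocker over, then the square key down, and handed the job in with the fingertips holding the large round button down at its stop (about 22 N); the small button looked up and nothing else had visibly moved, but sign-off returned no verdict.

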